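Complete a specimen rack and scan it in

ROBOT

A 7-joint arm with a two-finger parallel gripper is mounted at the origin on the work surface. World frame = base frame: x ahead of the robot, y to its left, z up, the work surface at z = 0. Lengths are in m, angles in rad, forces in N, time in s.
With the tool pointing down it reaches from about 0.425 to 0.875 m from the base axis. Payload 4.7 kg.
Tool frame: the origin (TCP) lies midway between the tips of the shut fingers; the grasp point (between the pads) lies 19 mm behind it; z points along the fingers, y is the line along which they close (so a half turn about z gives the same grasp; the last joint's range is limited). The gripper opens to 87 mm and grips with 3 to 60 N. Pads are 19 mm wide; open, the fingers measure 117 mm over their backs; the gripper's body (75 mm by 190 mm) begins 51 mm behind the grasp point.
Start: joints at [-1.201, 0.321, -0.07, 1.45, 0.023, 1.371, -0.057], TCP at [0.226, 0.609, 0.223] pointing down, gripper open.
Joint ranges: [-2.86, 2.86], [-0.3, 2.09], [-1.38, 1.24], [0.06, 2.45], [-1.56, 4.7], [0.09, 2.05], [-2.69, 2.69]. Speed limits (rad/s): [2.57, 2.57, 3.14, 3.14, 3.14, 3.14, 3.14].

INTERFACE

Orientations are given as a rotation vector (axis times angle).
In Python, from bench import ctrl gives the robot as it stands. The module is installed in compiled form; this text tells all that it offers.
- The arm moves only by the tool carry_out, never from a script. Its argument "steps" is a list of rows, each a list of 7 numbers: the turn, a rotation vector about the world's x, y, z in degrees, then the shift along the world's x, y, z in cm, then the opening, from 0 (shut) to 1 (fully open). A call has 1 to 12 rows; each row is the pose to reach, as a shift and turn from the pose commanded when the call began; what a row does not reach only later rows make up. A row lasts 1/10 s, in which the tool goes at most 50 mm and 8.59 degrees, less where a joint would pass 70% of its speed; a pose out of reach is approached as far as the arm can. A call with a gripper value outside its range is refused whole. The fingers move at their own pace and stop on an object; "squeeze" is the grip in N (left out, the last holds). Time passes only in rows, so rows that repeat a pose let the fingers close. It gives the time, the measured TCP pose, the force, the opening and the grip force at its end, in the units of the state.
- ctrl.get_state(): the state, without advancing time (a new reading comes with each control period).
- ctrl.get_image(name): name is "side" or "top"; returns a dict with "pixels" (480x640x3 uint8, red, green, blue), "camera_matrix" (3x3 intrinsics, pixels), "cam_to_world" (4x4, takes a point from camera to world coordinates). Camera axes: x right, y down, z forward; pixel columns grow to the right and rows downward; lengths in m; the calibration is good to about 2 mm. A picture is of the moment at which its call begins. There is no depth.
- ctrl.close_job(): hands the job in; it is judged then, once.
The state is a dict: "time": time; "joint_positions": joint angles; "qd": joint speeds; "joint_torque": joint torques, N m; "position": TCP position; "tool_rot": TCP orientation; "ft_force": force on the tool from outside, world axes, zero at the start; "torque": the same for the moment, N m; "grip_width": opening from 0.0 (shut) to 1.0 (fully open); "grip_force": force on a finger pad.
Only numpy, scipy, OpenCV 4.12 (cv2) and the standard library are available. Lean on these libraries where they do the work, as an engineer would, in place of code of your own. Each camera call takes 0.05 s, during which the arm holds its last target. There are 200 camera calls.

TASK

Open the request by aiming the barcode scanner squarely at the middle of the label on the request card, about 80 mm away, and holding it still for two seconds. Then put the scanner down and stand a spare jar upright in every empty pocket of the rack, leaving alone the jars that are already in it and leaving any spares you do not need standing on the bench. Once the rack is full, scan the rack's own label in the same way and lay the scanner back flat on its rest as you found it; do not disturb the bottle or the slide box.

Things in the scene. Friction and masses are not known exactly. Their poses are not given: they have to be found in the camera images.
- rack: grey jar rack fixed to the bench, 165 (x) by 245 (y) by 36 mm high, z up, origin under its centre. Six square pockets centred at x = -40 and +40, y = -80, 0 and +80 mm in its frame, each 58 x 58 mm, 30 mm deep, floor 6 mm above the bench. A white label plate, 100 x 55 mm, slopes at 45 degrees on its -y end. Yaw within 0.2 rad of the world axes
- rack_label (a point): centre of the barcode label (70 x 35 mm, black bars on white) on the rack's sloping end plate, 36 mm above the bench and 150 mm from the rack's centre. Its z axis is the label's outward normal, which leans 45 degrees up and away from the rack's -y end; x runs along the plate
- card_stand: dark metal desk stand fixed to the bench, 140 x 130 mm, holding a paper request card on a panel 110 x 130 mm that slopes at 45 degrees and roughly faces the robot, top edge 100 mm above the bench. Origin: underside; the card faces its -x
- card_label (a point): centre of the barcode label (35 mm up the slope by 70 mm across) on the request card, 60 mm above the bench. Its z axis is the outward normal, 45 degrees up and towards the stand's -x; y runs across the card
- rest: black rubber scanner rest fixed to the bench, a flat pad 220 mm (x) by 100 mm (y), 10 mm thick, with a 4 mm higher lip along its -x edge. Origin: centre of the underside; its +x is where the scanner's nose belongs
- scanner: barcode scanner, about 220 g: a straight black handle, x from -85 to +60, 32 wide (y), 36 mm high, and at the +x end a grey head drooping 45 degrees, 54 wide, x from 48 to 102, top at 61 mm. Starts flat on its rest, nose to the rest's +x. Origin: underside of the handle, 15 mm behind the centre of mass; grip it there from above across y. z up, x to the nose
- scanner_window (a point): centre of the amber window on the face of the scanner's head, at (91.5, 0, 17.5) mm in the scanner's frame. Its z axis is the line of sight out of the window: forward along the scanner's x and 45 degrees down; its y is the scanner's y. It reads a label that the line of sight meets squarely from 50 to 120 mm away
- racked0: jar standing from the start in the rack pocket at (-40, -80) mm in the rack's frame (None where that pocket starts empty): clear round specimen jar with white lid, 50 mm across and 72 mm high, 50 to 140 g, with a thick heavy base, same as the spares. Origin: centre of the underside, z up
- racked1: jar standing from the start in the rack pocket at (-40, 0) mm in the rack's frame (None where that pocket starts empty): clear round specimen jar with white lid, 50 mm across and 72 mm high, 50 to 140 g, with a thick heavy base, same as the spares. Origin: centre of the underside, z up
- racked2: jar standing from the start in the rack pocket at (-40, 80) mm in the rack's frame (None where that pocket starts empty): clear round specimen jar with white lid, 50 mm across and 72 mm high, 50 to 140 g, with a thick heavy base, same as the spares. Origin: centre of the underside, z up
- racked3: jar standing from the start in the rack pocket at (40, -80) mm in the rack's frame (None where that pocket starts empty): clear round specimen jar with white lid, 50 mm across and 72 mm high, 50 to 140 g, with a thick heavy base, same as the spares. Origin: centre of the underside, z up
- racked4: jar standing from the start in the rack pocket at (40, 0) mm in the rack's frame (None where that pocket starts empty): clear round specimen jar with white lid, 50 mm across and 72 mm high, 50 to 140 g, with a thick heavy base, same as the spares. Origin: centre of the underside, z up
- racked5: jar standing from the start in the rack pocket at (40, 80) mm in the rack's frame (None where that pocket starts empty): clear round specimen jar with white lid, 50 mm across and 72 mm high, 50 to 140 g, with a thick heavy base, same as the spares. Origin: centre of the underside, z up
- spare0: spare specimen jar standing on the bench on the thin blue mat left of the rack: clear, white lid, a plain cylinder 50 mm across and 72 mm high, 50 to 140 g, with a thick heavy base. Origin: centre of the underside, z up
- spare1: spare specimen jar standing on the bench on the thin blue mat left of the rack: clear, white lid, a plain cylinder 50 mm across and 72 mm high, 50 to 140 g, with a thick heavy base. Origin: centre of the underside, z up
- spare2: spare specimen jar standing on the bench on the thin blue mat left of the rack: clear, white lid, a plain cylinder 50 mm across and 72 mm high, 50 to 140 g, with a thick heavy base. Origin: centre of the underside, z up
- spare3: spare specimen jar standing on the bench on the thin blue mat left of the rack: clear, white lid, a plain cylinder 50 mm across and 72 mm high, 50 to 140 g, with a thick heavy base. Origin: centre of the underside, z up
- spare4: spare specimen jar standing on the bench on the thin blue mat left of the rack: clear, white lid, a plain cylinder 50 mm across and 72 mm high, 50 to 140 g, with a thick heavy base. Origin: centre of the underside, z up
- stain_bottle: bystander: amber bottle, 60 mm across, 100 mm high, beyond the mat. Origin: underside
- slide_box: bystander: white slide box 70 x 100 x 37 mm, beyond the rack. Origin: underside

How it is judged:
On the way, in this order (a step that is already met when the one before it is completed fails the run):
1. for 1.6 s the still scanner looks at the card label: within 15 mm of the line of sight in x and in y, 50 to 120 mm from the window, line of sight within 0.35 rad of the label normal (z of card_label in the frame of scanner_window between 0.05 and 0.12 m and x of card_label in the frame of scanner_window between -0.015 and 0.015 m and y of card_label in the frame of scanner_window between -0.015 and 0.015 m and angle between the z axis of scanner_window and the z axis of card_label, either way round below 0.35 rad and linear speed of scanner below 0.03 m/s and angular speed of scanner below 0.2 rad/s), for 1.6 s.
2. every pocket of the rack holds an upright jar, released (((x of racked0 in the frame of rack between -0.05 and -0.03 m and y of racked0 in the frame of rack between -0.09 and -0.07 m and z of racked0 in the frame of rack below 0.014 m and angle between racked0's own z axis and vertical below 0.15 rad) or (x of spare0 in the frame of rack between -0.05 and -0.03 m and y of spare0 in the frame of rack between -0.09 and -0.07 m and z of spare0 in the frame of rack below 0.014 m and angle between spare0's own z axis and vertical below 0.15 rad) or (x of spare1 in the frame of rack between -0.05 and -0.03 m and y of spare1 in the frame of rack between -0.09 and -0.07 m and z of spare1 in the frame of rack below 0.014 m and angle between spare1's own z axis and vertical below 0.15 rad) or (x of spare2 in the frame of rack between -0.05 and -0.03 m and y of spare2 in the frame of rack between -0.09 and -0.07 m and z of spare2 in the frame of rack below 0.014 m and angle between spare2's own z axis and vertical below 0.15 rad) or (x of spare3 in the frame of rack between -0.05 and -0.03 m and y of spare3 in the frame of rack between -0.09 and -0.07 m and z of spare3 in the frame of rack below 0.014 m and angle between spare3's own z axis and vertical below 0.15 rad) or (x of spare4 in the frame of rack between -0.05 and -0.03 m and y of spare4 in the frame of rack between -0.09 and -0.07 m and z of spare4 in the frame of rack below 0.014 m and angle between spare4's own z axis and vertical below 0.15 rad)) and ((x of racked1 in the frame of rack between -0.05 and -0.03 m and y of racked1 in the frame of rack between -0.01 and 0.01 m and z of racked1 in the frame of rack below 0.014 m and angle between racked1's own z axis and vertical below 0.15 rad) or (x of spare0 in the frame of rack between -0.05 and -0.03 m and y of spare0 in the frame of rack between -0.01 and 0.01 m and z of spare0 in the frame of rack below 0.014 m and angle between spare0's own z axis and vertical below 0.15 rad) or (x of spare1 in the frame of rack between -0.05 and -0.03 m and y of spare1 in the frame of rack between -0.01 and 0.01 m and z of spare1 in the frame of rack below 0.014 m and angle between spare1's own z axis and vertical below 0.15 rad) or (x of spare2 in the frame of rack between -0.05 and -0.03 m and y of spare2 in the frame of rack between -0.01 and 0.01 m and z of spare2 in the frame of rack below 0.014 m and angle between spare2's own z axis and vertical below 0.15 rad) or (x of spare3 in the frame of rack between -0.05 and -0.03 m and y of spare3 in the frame of rack between -0.01 and 0.01 m and z of spare3 in the frame of rack below 0.014 m and angle between spare3's own z axis and vertical below 0.15 rad) or (x of spare4 in the frame of rack between -0.05 and -0.03 m and y of spare4 in the frame of rack between -0.01 and 0.01 m and z of spare4 in the frame of rack below 0.014 m and angle between spare4's own z axis and vertical below 0.15 rad)) and ((x of racked2 in the frame of rack between -0.05 and -0.03 m and y of racked2 in the frame of rack between 0.07 and 0.09 m and z of racked2 in the frame of rack below 0.014 m and angle between racked2's own z axis and vertical below 0.15 rad) or (x of spare0 in the frame of rack between -0.05 and -0.03 m and y of spare0 in the frame of rack between 0.07 and 0.09 m and z of spare0 in the frame of rack below 0.014 m and angle between spare0's own z axis and vertical below 0.15 rad) or (x of spare1 in the frame of rack between -0.05 and -0.03 m and y of spare1 in the frame of rack between 0.07 and 0.09 m and z of spare1 in the frame of rack below 0.014 m and angle between spare1's own z axis and vertical below 0.15 rad) or (x of spare2 in the frame of rack between -0.05 and -0.03 m and y of spare2 in the frame of rack between 0.07 and 0.09 m and z of spare2 in the frame of rack below 0.014 m and angle between spare2's own z axis and vertical below 0.15 rad) or (x of spare3 in the frame of rack between -0.05 and -0.03 m and y of spare3 in the frame of rack between 0.07 and 0.09 m and z of spare3 in the frame of rack below 0.014 m and angle between spare3's own z axis and vertical below 0.15 rad) or (x of spare4 in the frame of rack between -0.05 and -0.03 m and y of spare4 in the frame of rack between 0.07 and 0.09 m and z of spare4 in the frame of rack below 0.014 m and angle between spare4's own z axis and vertical below 0.15 rad)) and ((x of racked3 in the frame of rack between 0.03 and 0.05 m and y of racked3 in the frame of rack between -0.09 and -0.07 m and z of racked3 in the frame of rack below 0.014 m and angle between racked3's own z axis and vertical below 0.15 rad) or (x of spare0 in the frame of rack between 0.03 and 0.05 m and y of spare0 in the frame of rack between -0.09 and -0.07 m and z of spare0 in the frame of rack below 0.014 m and angle between spare0's own z axis and vertical below 0.15 rad) or (x of spare1 in the frame of rack between 0.03 and 0.05 m and y of spare1 in the frame of rack between -0.09 and -0.07 m and z of spare1 in the frame of rack below 0.014 m and angle between spare1's own z axis and vertical below 0.15 rad) or (x of spare2 in the frame of rack between 0.03 and 0.05 m and y of spare2 in the frame of rack between -0.09 and -0.07 m and z of spare2 in the frame of rack below 0.014 m and angle between spare2's own z axis and vertical below 0.15 rad) or (x of spare3 in the frame of rack between 0.03 and 0.05 m and y of spare3 in the frame of rack between -0.09 and -0.07 m and z of spare3 in the frame of rack below 0.014 m and angle between spare3's own z axis and vertical below 0.15 rad) or (x of spare4 in the frame of rack between 0.03 and 0.05 m and y of spare4 in the frame of rack between -0.09 and -0.07 m and z of spare4 in the frame of rack below 0.014 m and angle between spare4's own z axis and vertical below 0.15 rad)) and ((x of racked4 in the frame of rack between 0.03 and 0.05 m and y of racked4 in the frame of rack between -0.01 and 0.01 m and z of racked4 in the frame of rack below 0.014 m and angle between racked4's own z axis and vertical below 0.15 rad) or (x of spare0 in the frame of rack between 0.03 and 0.05 m and y of spare0 in the frame of rack between -0.01 and 0.01 m and z of spare0 in the frame of rack below 0.014 m and angle between spare0's own z axis and vertical below 0.15 rad) or (x of spare1 in the frame of rack between 0.03 and 0.05 m and y of spare1 in the frame of rack between -0.01 and 0.01 m and z of spare1 in the frame of rack below 0.014 m and angle between spare1's own z axis and vertical below 0.15 rad) or (x of spare2 in the frame of rack between 0.03 and 0.05 m and y of spare2 in the frame of rack between -0.01 and 0.01 m and z of spare2 in the frame of rack below 0.014 m and angle between spare2's own z axis and vertical below 0.15 rad) or (x of spare3 in the frame of rack between 0.03 and 0.05 m and y of spare3 in the frame of rack between -0.01 and 0.01 m and z of spare3 in the frame of rack below 0.014 m and angle between spare3's own z axis and vertical below 0.15 rad) or (x of spare4 in the frame of rack between 0.03 and 0.05 m and y of spare4 in the frame of rack between -0.01 and 0.01 m and z of spare4 in the frame of rack below 0.014 m and angle between spare4's own z axis and vertical below 0.15 rad)) and ((x of racked5 in the frame of rack between 0.03 and 0.05 m and y of racked5 in the frame of rack between 0.07 and 0.09 m and z of racked5 in the frame of rack below 0.014 m and angle between racked5's own z axis and vertical below 0.15 rad) or (x of spare0 in the frame of rack between 0.03 and 0.05 m and y of spare0 in the frame of rack between 0.07 and 0.09 m and z of spare0 in the frame of rack below 0.014 m and angle between spare0's own z axis and vertical below 0.15 rad) or (x of spare1 in the frame of rack between 0.03 and 0.05 m and y of spare1 in the frame of rack between 0.07 and 0.09 m and z of spare1 in the frame of rack below 0.014 m and angle between spare1's own z axis and vertical below 0.15 rad) or (x of spare2 in the frame of rack between 0.03 and 0.05 m and y of spare2 in the frame of rack between 0.07 and 0.09 m and z of spare2 in the frame of rack below 0.014 m and angle between spare2's own z axis and vertical below 0.15 rad) or (x of spare3 in the frame of rack between 0.03 and 0.05 m and y of spare3 in the frame of rack between 0.07 and 0.09 m and z of spare3 in the frame of rack below 0.014 m and angle between spare3's own z axis and vertical below 0.15 rad) or (x of spare4 in the frame of rack between 0.03 and 0.05 m and y of spare4 in the frame of rack between 0.07 and 0.09 m and z of spare4 in the frame of rack below 0.014 m and angle between spare4's own z axis and vertical below 0.15 rad)) and contact force between each of spare0, spare1, spare2, spare3, spare4 and the fingers below 0.1 N), for 0.3 s.
3. the same scan of the rack's label (z of rack_label in the frame of scanner_window between 0.05 and 0.12 m and x of rack_label in the frame of scanner_window between -0.015 and 0.015 m and y of rack_label in the frame of scanner_window between -0.015 and 0.015 m and angle between the z axis of scanner_window and the z axis of rack_label, either way round below 0.35 rad and linear speed of scanner below 0.03 m/s and angular speed of scanner below 0.2 rad/s), for 1.6 s.
At the end, for the whole second after the job is handed in: every pocket holds a jar, upright within 0.15 rad and within 10 mm of the pocket's centre each way, on its floor; all spares upright and at rest; scanner lying flat on its rest, origin within 25 mm of the rest's centre, within 0.2 rad of its direction, nose to the rest's +x, at rest (((x of racked0 in the frame of rack between -0.05 and -0.03 m and y of racked0 in the frame of rack between -0.09 and -0.07 m and z of racked0 in the frame of rack below 0.014 m and angle between racked0's own z axis and vertical below 0.15 rad) or (x of spare0 in the frame of rack between -0.05 and -0.03 m and y of spare0 in the frame of rack between -0.09 and -0.07 m and z of spare0 in the frame of rack below 0.014 m and angle between spare0's own z axis and vertical below 0.15 rad) or (x of spare1 in the frame of rack between -0.05 and -0.03 m and y of spare1 in the frame of rack between -0.09 and -0.07 m and z of spare1 in the frame of rack below 0.014 m and angle between spare1's own z axis and vertical below 0.15 rad) or (x of spare2 in the frame of rack between -0.05 and -0.03 m and y of spare2 in the frame of rack between -0.09 and -0.07 m and z of spare2 in the frame of rack below 0.014 m and angle between spare2's own z axis and vertical below 0.15 rad) or (x of spare3 in the frame of rack between -0.05 and -0.03 m and y of spare3 in the frame of rack between -0.09 and -0.07 m and z of spare3 in the frame of rack below 0.014 m and angle between spare3's own z axis and vertical below 0.15 rad) or (x of spare4 in the frame of rack between -0.05 and -0.03 m and y of spare4 in the frame of rack between -0.09 and -0.07 m and z of spare4 in the frame of rack below 0.014 m and angle between spare4's own z axis and vertical below 0.15 rad)) and ((x of racked1 in the frame of rack between -0.05 and -0.03 m and y of racked1 in the frame of rack between -0.01 and 0.01 m and z of racked1 in the frame of rack below 0.014 m and angle between racked1's own z axis and vertical below 0.15 rad) or (x of spare0 in the frame of rack between -0.05 and -0.03 m and y of spare0 in the frame of rack between -0.01 and 0.01 m and z of spare0 in the frame of rack below 0.014 m and angle between spare0's own z axis and vertical below 0.15 rad) or (x of spare1 in the frame of rack between -0.05 and -0.03 m and y of spare1 in the frame of rack between -0.01 and 0.01 m and z of spare1 in the frame of rack below 0.014 m and angle between spare1's own z axis and vertical below 0.15 rad) or (x of spare2 in the frame of rack between -0.05 and -0.03 m and y of spare2 in the frame of rack between -0.01 and 0.01 m and z of spare2 in the frame of rack below 0.014 m and angle between spare2's own z axis and vertical below 0.15 rad) or (x of spare3 in the frame of rack between -0.05 and -0.03 m and y of spare3 in the frame of rack between -0.01 and 0.01 m and z of spare3 in the frame of rack below 0.014 m and angle between spare3's own z axis and vertical below 0.15 rad) or (x of spare4 in the frame of rack between -0.05 and -0.03 m and y of spare4 in the frame of rack between -0.01 and 0.01 m and z of spare4 in the frame of rack below 0.014 m and angle between spare4's own z axis and vertical below 0.15 rad)) and ((x of racked2 in the frame of rack between -0.05 and -0.03 m and y of racked2 in the frame of rack between 0.07 and 0.09 m and z of racked2 in the frame of rack below 0.014 m and angle between racked2's own z axis and vertical below 0.15 rad) or (x of spare0 in the frame of rack between -0.05 and -0.03 m and y of spare0 in the frame of rack between 0.07 and 0.09 m and z of spare0 in the frame of rack below 0.014 m and angle between spare0's own z axis and vertical below 0.15 rad) or (x of spare1 in the frame of rack between -0.05 and -0.03 m and y of spare1 in the frame of rack between 0.07 and 0.09 m and z of spare1 in the frame of rack below 0.014 m and angle between spare1's own z axis and vertical below 0.15 rad) or (x of spare2 in the frame of rack between -0.05 and -0.03 m and y of spare2 in the frame of rack between 0.07 and 0.09 m and z of spare2 in the frame of rack below 0.014 m and angle between spare2's own z axis and vertical below 0.15 rad) or (x of spare3 in the frame of rack between -0.05 and -0.03 m and y of spare3 in the frame of rack between 0.07 and 0.09 m and z of spare3 in the frame of rack below 0.014 m and angle between spare3's own z axis and vertical below 0.15 rad) or (x of spare4 in the frame of rack between -0.05 and -0.03 m and y of spare4 in the frame of rack between 0.07 and 0.09 m and z of spare4 in the frame of rack below 0.014 m and angle between spare4's own z axis and vertical below 0.15 rad)) and ((x of racked3 in the frame of rack between 0.03 and 0.05 m and y of racked3 in the frame of rack between -0.09 and -0.07 m and z of racked3 in the frame of rack below 0.014 m and angle between racked3's own z axis and vertical below 0.15 rad) or (x of spare0 in the frame of rack between 0.03 and 0.05 m and y of spare0 in the frame of rack between -0.09 and -0.07 m and z of spare0 in the frame of rack below 0.014 m and angle between spare0's own z axis and vertical below 0.15 rad) or (x of spare1 in the frame of rack between 0.03 and 0.05 m and y of spare1 in the frame of rack between -0.09 and -0.07 m and z of spare1 in the frame of rack below 0.014 m and angle between spare1's own z axis and vertical below 0.15 rad) or (x of spare2 in the frame of rack between 0.03 and 0.05 m and y of spare2 in the frame of rack between -0.09 and -0.07 m and z of spare2 in the frame of rack below 0.014 m and angle between spare2's own z axis and vertical below 0.15 rad) or (x of spare3 in the frame of rack between 0.03 and 0.05 m and y of spare3 in the frame of rack between -0.09 and -0.07 m and z of spare3 in the frame of rack below 0.014 m and angle between spare3's own z axis and vertical below 0.15 rad) or (x of spare4 in the frame of rack between 0.03 and 0.05 m and y of spare4 in the frame of rack between -0.09 and -0.07 m and z of spare4 in the frame of rack below 0.014 m and angle between spare4's own z axis and vertical below 0.15 rad)) and ((x of racked4 in the frame of rack between 0.03 and 0.05 m and y of racked4 in the frame of rack between -0.01 and 0.01 m and z of racked4 in the frame of rack below 0.014 m and angle between racked4's own z axis and vertical below 0.15 rad) or (x of spare0 in the frame of rack between 0.03 and 0.05 m and y of spare0 in the frame of rack between -0.01 and 0.01 m and z of spare0 in the frame of rack below 0.014 m and angle between spare0's own z axis and vertical below 0.15 rad) or (x of spare1 in the frame of rack between 0.03 and 0.05 m and y of spare1 in the frame of rack between -0.01 and 0.01 m and z of spare1 in the frame of rack below 0.014 m and angle between spare1's own z axis and vertical below 0.15 rad) or (x of spare2 in the frame of rack between 0.03 and 0.05 m and y of spare2 in the frame of rack between -0.01 and 0.01 m and z of spare2 in the frame of rack below 0.014 m and angle between spare2's own z axis and vertical below 0.15 rad) or (x of spare3 in the frame of rack between 0.03 and 0.05 m and y of spare3 in the frame of rack between -0.01 and 0.01 m and z of spare3 in the frame of rack below 0.014 m and angle between spare3's own z axis and vertical below 0.15 rad) or (x of spare4 in the frame of rack between 0.03 and 0.05 m and y of spare4 in the frame of rack between -0.01 and 0.01 m and z of spare4 in the frame of rack below 0.014 m and angle between spare4's own z axis and vertical below 0.15 rad)) and ((x of racked5 in the frame of rack between 0.03 and 0.05 m and y of racked5 in the frame of rack between 0.07 and 0.09 m and z of racked5 in the frame of rack below 0.014 m and angle between racked5's own z axis and vertical below 0.15 rad) or (x of spare0 in the frame of rack between 0.03 and 0.05 m and y of spare0 in the frame of rack between 0.07 and 0.09 m and z of spare0 in the frame of rack below 0.014 m and angle between spare0's own z axis and vertical below 0.15 rad) or (x of spare1 in the frame of rack between 0.03 and 0.05 m and y of spare1 in the frame of rack between 0.07 and 0.09 m and z of spare1 in the frame of rack below 0.014 m and angle between spare1's own z axis and vertical below 0.15 rad) or (x of spare2 in the frame of rack between 0.03 and 0.05 m and y of spare2 in the frame of rack between 0.07 and 0.09 m and z of spare2 in the frame of rack below 0.014 m and angle between spare2's own z axis and vertical below 0.15 rad) or (x of spare3 in the frame of rack between 0.03 and 0.05 m and y of spare3 in the frame of rack between 0.07 and 0.09 m and z of spare3 in the frame of rack below 0.014 m and angle between spare3's own z axis and vertical below 0.15 rad) or (x of spare4 in the frame of rack between 0.03 and 0.05 m and y of spare4 in the frame of rack between 0.07 and 0.09 m and z of spare4 in the frame of rack below 0.014 m and angle between spare4's own z axis and vertical below 0.15 rad)) and angle between each of spare0, spare1, spare2, spare3, spare4's own z axis and vertical below 0.15 rad and linear speed of each of spare0, spare1, spare2, spare3, spare4, scanner below 0.02 m/s and horizontal distance between scanner and rest below 0.025 m and z of scanner in the frame of rest below 0.014 m and x of scanner_window in the frame of rest above 0.05 m and angle between the x axis of scanner and the x axis of rest, either way round below 0.2 rad and angle between scanner's own z axis and vertical below 0.1 rad); the robot touches nothing.
It fails at once if a jar that was already in the rack is taken out or tipped (distance of any of racked0, racked1, racked2, racked3, racked4, racked5 from where it was at the start of the episode above 0.02 m).
It fails at once if the bottle or slide box is moved by more than 30 mm (distance of any of stain_bottle, slide_box from where it was at the start of the episode above 0.03 m).
Of racked0, racked1, racked2, racked3, racked4, racked5 only 1 to 3 are there at a start; the rules pass over those that are not, and their reading is None.
At some moment in a run one of spare0, spare1, spare2, spare3, spare4 may be knocked a few centimetres aside while the robot is not near it.
It also fails if it takes over 210 s, if anything falls off the work surface, if the arm or the gripper's body presses on something with over 40 N, if the wrist force passes 120 N, or if a joint passes its speed limit or range.

## Working session

There is one attempt and no reset: what is moved stays moved. The work goes in short steps, Python scripts to look and compute and a tool call to move; the robot and the scene stay as the last step left them, time stands still between calls to the robot, and variables do not carry over. Pictures are saved under pics/ and viewed, at most 14 in all, crops included, and the job is handed in when it is done.

Besides the shell and the picture viewer there is one more tool, called after ">>>" in YAML: its name, and indented under it one key for each argument. carry_out: Moves the arm, as the interface text tells. Its arguments: {"type":"object","properties":{"steps":{"type":"array","items":{"type":"array","items":{"type":"number"}}},"squeeze":{"type":"number"}},"required":["steps"]}

```bash
mkdir -p pics
cat > h.py <<'E'
from bench import ctrl
import numpy as np, cv2
from scipy.spatial.transform import Rotation as R
def shot(name,fn):
    im=ctrl.get_image(name); cv2.imwrite('pics/'+fn,im['pixels'][:,:,::-1])
    np.savez('pics/'+fn[:-4]+'.npz',**im); return im
def load(fn): return dict(np.load('pics/'+fn+'.npz'))
def ray(im,u,v,z):
    K=im['camera_matrix'];T=im['cam_to_world']
    d=T[:3,:3]@np.linalg.solve(K,[u,v,1.]);o=T[:3,3]
    return o+d*(z-o[2])/d[2]
def proj(im,P):
    K=im['camera_matrix'];T=im['cam_to_world']
    P=np.atleast_2d(P); c=(P-T[:3,3])@T[:3,:3]; q=c@K.T; return q[:,:2]/q[:,2:]
E
python3 - <<'E'
from h import *
np.set_printoptions(precision=4,suppress=True)
for n in('top','side'):
    im=shot(n,n+'0.png'); print(im['camera_matrix'],im['cam_to_world'])
print(ctrl.get_state())
E
```

```text
[[609.1661   0.     327.1835]
 [  0.     609.1661 236.6739]
 [  0.       0.       1.    ]] [[ 0.0226 -0.9909  0.1324  0.446 ]
 [-0.9997 -0.0222  0.0042  0.0118]
 [-0.0012 -0.1325 -0.9912  1.2612]
 [ 0.      0.      0.      1.    ]]
[[481.8455   0.     322.1065]
 [  0.     481.8455 241.7286]
 [  0.       0.       1.    ]] [[-0.9962 -0.0421  0.0765  0.5102]
 [-0.0874  0.485  -0.8702  1.0417]
 [-0.0005 -0.8735 -0.4868  0.6357]
 [ 0.      0.      0.      1.    ]]
{'time': 0.1, 'joint_positions': array([-1.2009,  0.3218, -0.0701,  1.4515,  0.0226,  1.3708, -0.0569]), 'qd': array([ 0.0003, -0.0023, -0.0002, -0.0035,  0.0003, -0.0005,  0.0008]), 'joint_torque': array([  0.0001, -49.2572,  -0.4055, -31.3396,  -0.0643,   0.0396,
         0.0001]), 'position': array([0.2263, 0.6088, 0.2216]), 'tool_rot': array([-0.5558, -3.0918,  0.0027]), 'ft_force': array([-0.1684,  0.3525, -0.0032]), 'torque': array([-0.0262,  0.0282, -0.0582]), 'grip_force': 0.0, 'grip_width': 0.9986323558081028}
```

View pics/top0.png

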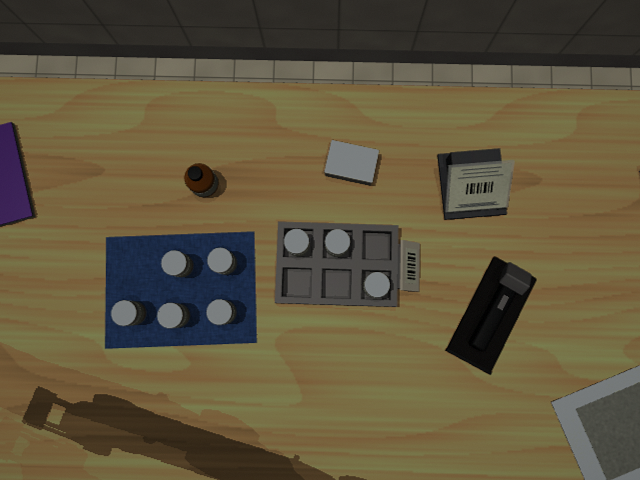

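View pics/side0.png

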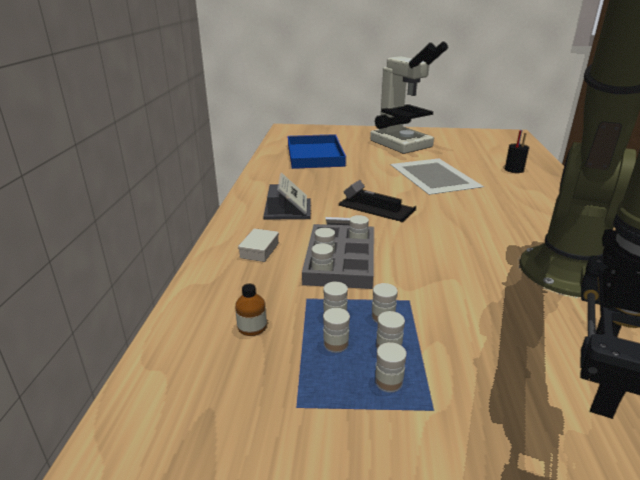

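Top view: rack at about (338,264), empty pockets are (377,246), (297,283), (337,284); three racked jars at (297,242), (338,242), (377,285). Spares at (176,264), (221,261), (126,313), (172,316), (221,312). Card label is at (480,188), rack label (411,265), and the scanner on its rest around (492,316) with nose up-right. Next I'll enlarge for precise points.

Run:
```python
from h import *
np.set_printoptions(precision=4,suppress=True)
im=load('top0'); p=im['pixels'][:,:,::-1]
c=cv2.resize(p[145:380,265:545],None,fx=2.5,fy=2.5,interpolation=cv2.INTER_CUBIC)
cv2.imwrite('pics/c1.png',c)
hsv=cv2.cvtColor(p,cv2.COLOR_BGR2HSV)
m=((hsv[...,1]<40)&(hsv[...,2]>140)).astype(np.uint8)
m[:100]=0
n,l,s,ce=cv2.connectedComponentsWithStats(m)
for i in range(1,n):
    if s[i,4]>100: print(s[i],ce[i],ray(im,*ce[i],0.072))
```

```text
(no output)
```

View pics/c1.png

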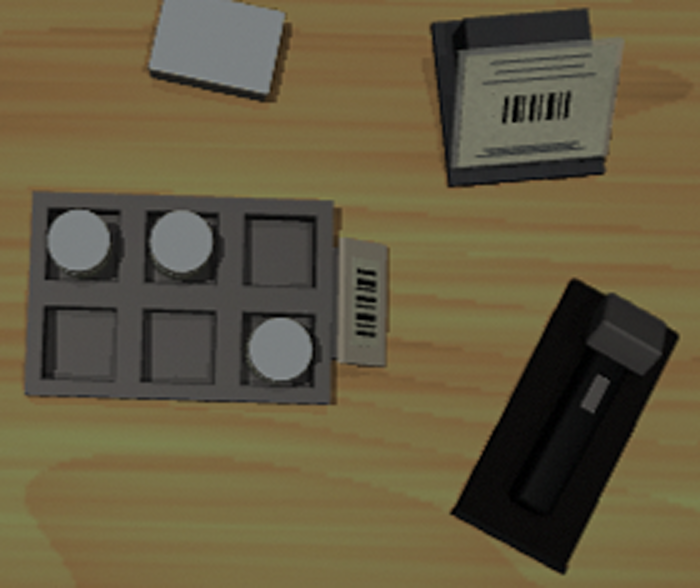

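The crop shows the rack's top corners, the three empty pockets, both labels, and the rest's corners (570,279),(679,333),(565,573),(451,514) with the scanner on it, nose up.

Run:
```python
from h import *
from scipy.optimize import least_squares
np.set_printoptions(precision=4,suppress=True)
im=load('top0'); p=im['pixels'][:,:,::-1]
o=lambda c:np.array(c)/2.5+[264.8,144.8]
g=lambda c,z:ray(im,*o(c),z)
def fit(loc,cr,z):
    W=np.array([g(c,z)[:2] for c in cr]);loc=np.array(loc)
    f=lambda t:((loc@np.array([[np.cos(t[2]),np.sin(t[2])],[-np.sin(t[2]),np.cos(t[2])]])+t[:2])-W).ravel()
    best=min((least_squares(f,[.5,-.2,a]) for a in(-2,-1,0,1,2)),key=lambda r:r.cost)
    print(best.x,'res mm',f(best.x)*1e3)
print('rack');fit([[.0825,.1225],[.0825,-.1225],[-.0825,-.1225],[-.0825,.1225]],[(33,191),(333,201),(335,404),(25,395)],.036)
print('rest');fit([[.11,.05],[.11,-.05],[-.11,-.05],[-.11,.05]],[(570,279),(679,333),(565,573),(451,514)],.010)
print('handle tail corners z.036',g((512,494),.046),g((548,514),.046),'head top', [g(c,.071) for c in((613,293),(676,331))])
print('rack label',g((366,302),.036),g((367,268),.036),g((366,338),.036))
print('card label',g((537,107),.06),g((504,109),.06),g((571,104),.06))
print('card panel bottom edge',g((455,167),.01),g((607,160),.01),'top',g((468,50),.1),g((622,40),.1))
gr=cv2.cvtColor(p,cv2.COLOR_BGR2GRAY)
cs=cv2.HoughCircles(cv2.resize(gr,None,fx=3,fy=3,interpolation=cv2.INTER_CUBIC),cv2.HOUGH_GRADIENT,1,60,param1=120,param2=22,minRadius=34,maxRadius=48)
for c in cs[0]:
    u,v=c[0]/3-.33,c[1]/3-.33
    if v>200: print(u,v,c[2]/3,ray(im,u,v,.072), c[2]/3/609*1.19)
```

```text
rack
[ 0.5555 -0.0048 -0.0043] res mm [-0.7113 -0.4868  1.004  -1.1594  0.1088  2.3261 -0.4014 -0.68  ]
rest
[ 0.4614 -0.3211 -0.4623] res mm [ 2.3803 -0.0478  0.3315 -0.6944 -1.3312  1.3787 -1.3807 -0.6366]
handle tail corners z.036 [ 0.4049 -0.2678  0.046 ] [ 0.3901 -0.2959  0.046 ] head top [array([ 0.563 , -0.3425,  0.071 ]), array([ 0.5343, -0.3912,  0.071 ])]
rack label [ 0.5547 -0.1537  0.036 ] [ 0.5823 -0.1544  0.036 ] [ 0.5257 -0.1538  0.036 ]
card label [ 0.7129 -0.2872  0.06  ] [ 0.7106 -0.2607  0.06  ] [ 0.716  -0.3146  0.06  ]
card panel bottom edge [ 0.6714 -0.2309  0.01  ] [ 0.6802 -0.3575  0.01  ] top [ 0.7482 -0.2239  0.1   ] [ 0.7589 -0.3443  0.1   ]
376.83667 284.17 12.5 [ 0.5137 -0.0821  0.072 ] 0.024425289
169.50333 314.83667 12.466667 [0.4453 0.3187 0.072 ] 0.024360156
173.17 262.50336 12.3 [0.5471 0.3173 0.072 ] 0.024034485
218.83667 311.83667 12.766666 [0.4532 0.2234 0.072 ] 0.024946362
296.17 240.50333 12.400001 [0.5959 0.0777 0.072 ] 0.024229886
123.503334 312.83667 12.733334 [0.4472 0.4081 0.072 ] 0.024881229
219.50333 259.50336 12.466667 [0.555  0.2268 0.072 ] 0.024360156
337.50336 241.50333 12.833333 [ 0.5958 -0.0037  0.072 ] 0.025076628
```

```bash
cat >> h.py <<'E'
def scn(x,y,yaw,z0=.01):
    out=[]
    for ring in ([(-85,s*16,zz) for s,zz in((1,0),(-1,0),(-1,36),(1,36))],):
        pass
    P=[(-85,16,36),(-85,-16,36),(48,-16,36),(48,16,36)]
    segs=[(P[i],P[(i+1)%4]) for i in range(4)]
    segs+=[((-85,16,36),(-85,16,0)),((-85,-16,36),(-85,-16,0)),((-85,16,0),(-85,-16,0))]
    for a in((48,40),(69,61),(102,28),(81,7)): segs.append(((a[0],27,a[1]),(a[0],-27,a[1])))
    for s in(27,-27):
        q=[(48,s,40),(69,s,61),(102,s,28),(81,s,7)]
        segs+=[(q[i],q[(i+1)%4]) for i in range(4)]
    S=np.array(segs)/1000.; c,n=np.cos(yaw),np.sin(yaw)
    return S@np.array([[c,n,0],[-n,c,0],[0,0,1]])+[x,y,z0]
def overlay(im,segs,box,f):
    x0,y0,x1,y1=box
    c=cv2.resize(im['pixels'][y0:y1,x0:x1,::-1],None,fx=f,fy=f,interpolation=cv2.INTER_CUBIC)
    c=cv2.convertScaleAbs(c,alpha=2.0)
    for s in segs:
        q=((proj(im,s)-[x0,y0]+.5)*f).astype(int); cv2.line(c,tuple(map(int,q[0])),tuple(map(int,q[1])),(0,0,255),1)
    return c
E
python3 - <<'E'
from h import *
S=scn(.468,-.3195,-.4623)
a=overlay(load('top0'),S,(440,240,540,390),4); b=overlay(load('side0'),S,(335,170,425,230),4)
b=cv2.copyMakeBorder(b,0,a.shape[0]-b.shape[0],0,0,cv2.BORDER_CONSTANT)
cv2.imwrite('pics/ov.png',np.hstack([a,b])[:600,:800])
E
```

```text
(no output)
```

View pics/ov.png

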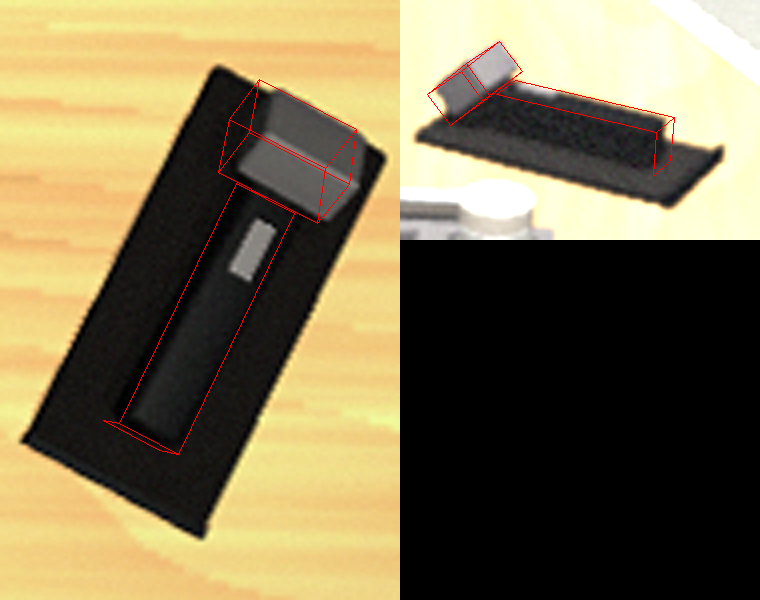

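The outline nearly matches: the real scanner lies about 5 mm further to -y, so its origin is near (0.464, -0.324) with yaw -0.462, which agrees with the rest's centre. Moving now.

>>> carry_out:
  steps:
    - [0,0,-9,2,-4,0,1]
    - [0,0,-17,4.5,-8.5,0,1]
    - [0,0,-25,7,-13,0,1]
    - [0,0,-33,9.5,-17.5,0,1]
    - [0,0,-41,12,-22,0,1]
    - [0,0,-49,14,-26.5,0,1]
    - [0,0,-57,16.5,-31,0,1]
    - [0,0,-65,19,-35,0,1]
    - [0,0,-73,21,-39,0,1]
    - [0,0,-81,23,-43,0,1]
    - [0,0,-89,25.4,-46.9,0,1]
    - [0,0,-93,25.4,-46.9,0,1]

```text
time: 1.3
position: [0.4832, 0.1328, 0.2227]
tool_rot: [2.636, 1.703, -0.0]
ft_force: [-0.2, -0.4, 0.0]
grip_width: 0.999
grip_force: 0.0
```

>>> carry_out:
  steps:
    - [0,0,-8,0,-4,0,1]
    - [0,0,-16,0,-8,0,1]
    - [0,0,-24,0,-12,0,1]
    - [0,0,-32,-0.5,-16,-1,1]
    - [0,0,-40,-0.5,-20,-2,1]
    - [0,0,-48,-1,-24,-3,1]
    - [0,0,-56,-1,-28,-4,1]
    - [0,0,-64,-1,-32,-5,1]
    - [0,0,-72,-1.3,-36,-6,1]
    - [0,0,-80,-1.5,-40,-7,1]
    - [0,0,-88,-1.6,-44,-9,1]
    - [0,0,-93.1,-1.6,-46.4,-10,1]

```text
time: 2.5
position: [0.4626, -0.3267, 0.1212]
tool_rot: [3.054, -0.731, -0.003]
ft_force: [-0.5, 0.1, -0.0]
grip_width: 1.002
grip_force: 0.0
```

>>> carry_out:
  steps:
    - [0,0,0.4,0.1,0.2,-2,1]
    - [0,0,0.4,0.1,0.2,-4,1]
    - [0,0,0.4,0.1,0.2,-6,1]
    - [0,0,0.4,0.1,0.2,-8,1]
    - [0,0,0.4,0.1,0.2,-9.5,1]
    - [0,0,0.4,0.1,0.2,-10.4,1]
    - [0,0,0.4,0.1,0.2,-10.4,1]
    - [0,0,0.4,0.1,0.2,-10.4,0]
    - [0,0,0.4,0.1,0.2,-10.4,0]
    - [0,0,0.4,0.1,0.2,-10.4,0]
    - [0,0,0.4,0.1,0.2,-10.4,0]
    - [0,0,0.4,0.1,0.2,-10.4,0]
  squeeze: 30

```text
time: 3.7
position: [0.4657, -0.3218, 0.0189]
tool_rot: [3.061, -0.709, 0.001]
ft_force: [-0.8, -0.2, 0.4]
grip_width: 0.63
grip_force: 0.0
```

Run:
```python
from h import *
np.set_printoptions(precision=4,suppress=True)
s=ctrl.get_state();print({k:s[k] for k in('position','tool_rot','joint_positions','grip_width','grip_force','ft_force')})
```

```text
{'position': array([ 0.4657, -0.3218,  0.0189]), 'tool_rot': array([ 3.0606, -0.7088,  0.001 ]), 'joint_positions': array([-0.1096,  0.4273,  0.7968,  1.8978, -0.3683,  0.9678, -1.1706]), 'grip_width': 0.6301600456492327, 'grip_force': 0.0, 'ft_force': array([-0.759 , -0.2253,  0.3984])}
```

>>> carry_out:
  steps:
    - [0,0,0,0,0,0,0]
    - [0,0,0,0,0,0,0]
    - [0,0,0,0,0,0,0]
    - [0,0,0,0,0,0,0]
    - [0,0,0,0,0,0,0]
    - [0,0,0,0,0,0,0]
    - [0,0,0,0,0,0,0]
    - [0,0,0,0,0,0,0]

```text
time: 4.5
position: [0.4653, -0.3219, 0.0186]
tool_rot: [3.06, -0.709, -0.0]
ft_force: [-1.3, -1.6, 0.3]
grip_width: 0.368
grip_force: 29.5
```

>>> carry_out:
  steps:
    - [0,0,0,0,0,1,0]
    - [0,0,0,0,0,2.5,0]
    - [0,0,0,0,0,4.5,0]
    - [0,0,0,0,0,7,0]
    - [0,0,0,0,0,9,0]
    - [0,0,0,0,0,10.5,0]
    - [0,0,0,0,0,11,0]
    - [0,0,0,0,0,11,0]

```text
time: 5.3
position: [0.4658, -0.3216, 0.1293]
tool_rot: [-3.06, 0.708, -0.002]
ft_force: [0.6, -0.8, -2.8]
grip_width: 0.368
grip_force: 29.5
```

Run:
```python
from h import *
a=shot('top','top1.png');b=shot('side','side1.png')
f=lambda im,bx,s:cv2.convertScaleAbs(cv2.resize(im['pixels'][bx[1]:bx[3],bx[0]:bx[2],::-1],None,fx=s,fy=s,interpolation=cv2.INTER_CUBIC),alpha=1.8)
x=f(a,(440,220,540,380),3);y=f(b,(310,110,450,230),3)
y=cv2.copyMakeBorder(y,0,x.shape[0]-y.shape[0],0,0,cv2.BORDER_CONSTANT)
cv2.imwrite('pics/g1.png',np.hstack([x,y]));print(ctrl.get_state()['position'])
```

```text
[ 0.46499366 -0.32108013  0.12779943]
```

View pics/g1.png

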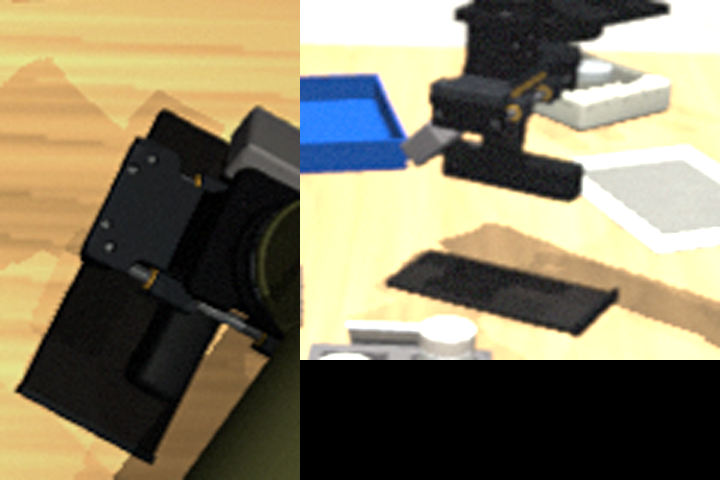

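The scanner is held level in the gripper above the rest; its tail shows at about crop (130,380)-(175,400) and its head at (230,140)-(300,150). I'll check this against the model pose.

Run:
```python
from h import *
s=ctrl.get_state();p=s['position'];yaw=2*np.arctan2(.708,-3.06)-np.pi;yaw=(yaw+np.pi)%(2*np.pi)-np.pi
y=2*np.arctan2(-.708,3.06)
print(p,y)
S=scn(p[0],p[1],y,.010+p[2]-.0186)
x=overlay(load('top1'),S,(440,220,540,380),3);z=overlay(load('side1'),S,(310,110,450,230),3)
z=cv2.copyMakeBorder(z,0,x.shape[0]-z.shape[0],0,0,cv2.BORDER_CONSTANT)
cv2.imwrite('pics/g2.png',np.hstack([x,z]))
```

```text
[ 0.46499366 -0.32108013  0.12779943] -0.45474317135480175
```

View pics/g2.png

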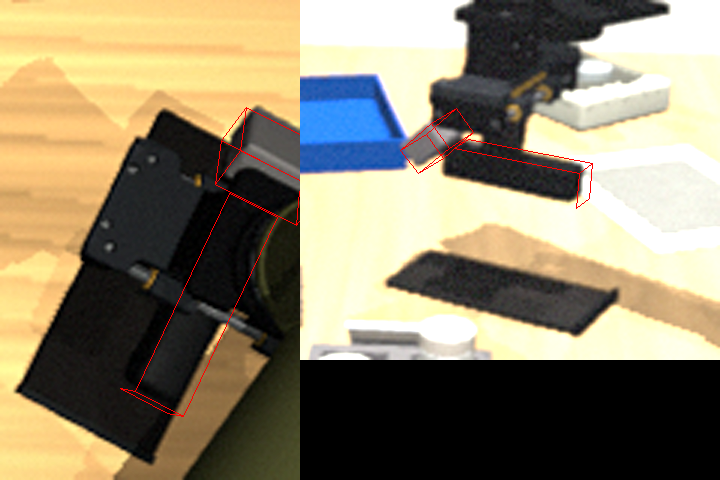

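>>> carry_out:
  steps:
    - [0,0,2,0.6,0.1,0,0]
    - [0,0,5,1.6,0.3,0,0]
    - [0,0,9,2.8,0.6,-0.2,0]
    - [0,0,13,4,0.9,-0.5,0]
    - [0,0,17,5.2,1.2,-0.8,0]
    - [0,0,21,6.5,1.5,-1.2,0]
    - [0,0,25,7.8,1.8,-1.5,0]
    - [0,0,28,8.8,2,-1.8,0]
    - [0,0,30,9.4,2.1,-2,0]
    - [0,0,30.9,9.7,2.1,-2,0]
    - [0,0,30.9,9.7,2.1,-2,0]
    - [0,0,30.9,9.7,2.1,-2,0]

```text
time: 6.6
position: [0.5618, -0.3012, 0.1085]
tool_rot: [3.139, 0.13, -0.001]
ft_force: [0.3, 0.0, -2.6]
grip_width: 0.367
grip_force: 29.5
```

Run:
```python
from h import *
np.set_printoptions(precision=4,suppress=True)
s=ctrl.get_state();p=s['position'];r=R.from_rotvec(s['tool_rot']).as_matrix()
print(p,r,s['grip_force'])
y=np.arctan2(r[1,1],r[0,1])+np.pi/2; print('yaw',y)
# window
M=R.from_matrix(np.c_[-r[:,0]*0+np.cross(-r[:,1],-r[:,2]),-r[:,1],-r[:,2]])
print('scanner axes',M.as_matrix())
o=p+M.apply([.003,0,0])+np.array([0,0,-.0086]); w=o+M.apply([.0915,0,.0175]); d=M.apply([1,0,-1])/2**.5
L=np.array([.7129,-.2872,.06]);v=L-w;print('along',v@d,'y',v@M.apply([0,1,0]),'x',v@M.apply([1,0,1])/2**.5)
x=shot('top','top2.png');z=shot('side','side2.png')
S=scn(o[0],o[1],y,o[2])
a=overlay(x,S,(430,130,550,330),3);b=overlay(z,S,(250,110,400,230),3)
b=cv2.copyMakeBorder(b,0,a.shape[0]-b.shape[0],0,0,cv2.BORDER_CONSTANT)
cv2.imwrite('pics/g3.png',np.hstack([a,b]))
```

```text
[ 0.5618 -0.3012  0.1085] [[ 0.9966  0.0826 -0.0006]
 [ 0.0826 -0.9966 -0.0002]
 [-0.0006  0.0002 -1.    ]] 29.45712349126552
yaw 0.08267260984428138
scanner axes [[ 0.9966 -0.0826  0.0006]
 [ 0.0826  0.9966  0.0002]
 [-0.0006 -0.0002  1.    ]]
along 0.08101446215071272 y 0.0014736437339485176 x -3.719958226736207e-05
```

View pics/g3.png

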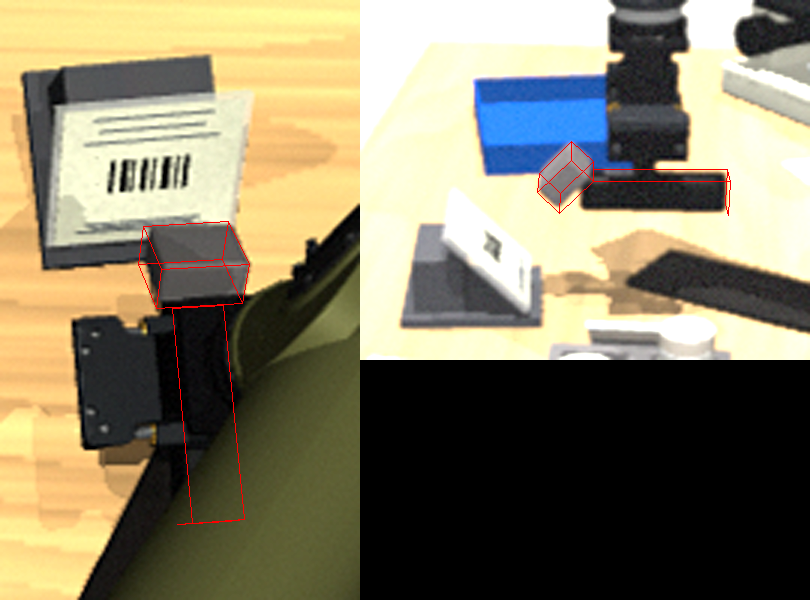

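The model fits the scanner in both views, and the computed sight line meets the label at 81 mm with 1.5 mm lateral offset. Holding still.

>>> carry_out:
  steps:
    - [0,0,0,0,0,0,0]
    - [0,0,0,0,0,0,0]
    - [0,0,0,0,0,0,0]
    - [0,0,0,0,0,0,0]
    - [0,0,0,0,0,0,0]
    - [0,0,0,0,0,0,0]
    - [0,0,0,0,0,0,0]
    - [0,0,0,0,0,0,0]
    - [0,0,0,0,0,0,0]
    - [0,0,0,0,0,0,0]
    - [0,0,0,0,0,0,0]
    - [0,0,0,0,0,0,0]

```text
time: 7.9
position: [0.5624, -0.3007, 0.1086]
tool_rot: [3.139, 0.132, -0.0]
ft_force: [0.1, -0.3, -2.4]
grip_width: 0.37
grip_force: 29.5
```

>>> carry_out:
  steps:
    - [0,0,0,0,0,0,0]
    - [0,0,0,0,0,0,0]
    - [0,0,0,0,0,0,0]
    - [0,0,0,0,0,0,0]
    - [0,0,0,0,0,0,0]
    - [0,0,0,0,0,0,0]
    - [0,0,0,0,0,0,0]
    - [0,0,0,0,0,0,0]
    - [0,0,0,0,0,0,0]
    - [0,0,0,0,0,0,0]
    - [0,0,0,0,0,0,0]
    - [0,0,0,0,0,0,0]

```text
time: 9.1
position: [0.5624, -0.3007, 0.1086]
tool_rot: [3.139, 0.132, -0.0]
ft_force: [-0.4, -0.1, -2.9]
grip_width: 0.369
grip_force: 29.5
```

>>> carry_out:
  steps:
    - [0,0,-2,-0.6,-0.1,0.2,0]
    - [0,0,-5,-1.6,-0.3,0.5,0]
    - [0,0,-9,-2.8,-0.6,1,0]
    - [0,0,-13,-4,-0.9,1.5,0]
    - [0,0,-17,-5.2,-1.2,2,0]
    - [0,0,-21,-6.5,-1.5,2,0]
    - [0,0,-25,-7.8,-1.8,2,0]
    - [0,0,-28,-8.9,-2,2,0]
    - [0,0,-30,-9.6,-2.1,2,0]
    - [0,0,-31,-9.9,-2.1,2,0]
    - [0,0,-31,-9.9,-2.1,2,0]
    - [0,0,-31,-9.9,-2.1,2,0]

```text
time: 10.3
position: [0.4639, -0.3215, 0.1287]
tool_rot: [-3.06, 0.711, -0.001]
ft_force: [0.1, 0.3, -2.4]
grip_width: 0.367
grip_force: 29.5
```

>>> carry_out:
  steps:
    - [0,0,0,0,0,-2,0]
    - [0,0,0,0,0,-5,0]
    - [0,0,0,0,0,-7.5,0]
    - [0,0,0,0,0,-9.3,0]
    - [0,0,0,0,0,-10.3,0]
    - [0,0,0,0,0,-10.8,0]
    - [0,0,0,0,0,-10.9,0]
    - [0,0,0,0,0,-10.9,0]
    - [0,0,0,0,0,-10.9,0.7]
    - [0,0,0,0,0,-10.9,0.7]
    - [0,0,0,0,0,-10.9,0.7]
    - [0,0,0,0,0,-10.9,0.7]

```text
time: 11.5
position: [0.4638, -0.3219, 0.0201]
tool_rot: [3.06, -0.712, 0.002]
ft_force: [0.8, -0.0, 0.3]
grip_width: 0.641
grip_force: 0.0
```

>>> carry_out:
  steps:
    - [0,0,0,0,0,0,1]
    - [0,0,0,0,0,0,1]
    - [0,0,0,0,0,2,1]
    - [0,0,0,0,0,5,1]
    - [0,0,0,0,0,10,1]
    - [0,0,0,0,0,15,1]
    - [0,0,0,0,0,15,1]

```text
time: 12.2
position: [0.4668, -0.3248, 0.1765]
tool_rot: [3.058, -0.712, 0.019]
ft_force: [0.3, -0.5, -0.2]
grip_width: 0.999
grip_force: 0.0
```

```bash
cat >> h.py <<'E'
def jars(fn):
    im=shot('top',fn); gr=cv2.cvtColor(im['pixels'],cv2.COLOR_RGB2GRAY)
    cs=cv2.HoughCircles(cv2.resize(gr,None,fx=3,fy=3,interpolation=cv2.INTER_CUBIC),cv2.HOUGH_GRADIENT,1,60,param1=120,param2=20,minRadius=34,maxRadius=42)
    for c in (cs[0] if cs is not None else []):
        u,v=c[0]/3-.33,c[1]/3-.33
        if 220<v<340 and u<400:print('%.0f %.0f r%.1f'%(u,v,c[2]/3),ray(im,u,v,.072))
E
python3 - <<'E'
from h import *
np.set_printoptions(precision=4,suppress=True)
jars('top3.png'); s=ctrl.get_state();print(s['position'],s['tool_rot'])
im=load('top3');a=overlay(im,scn(.4664,-.323,-.455),(440,240,540,390),3)
b=cv2.resize(im['pixels'][200:350,90:400,::-1],None,fx=1.6,fy=1.6)
b=cv2.copyMakeBorder(b,0,a.shape[0]-b.shape[0],0,0,cv2.BORDER_CONSTANT);cv2.imwrite('pics/v3.png',np.hstack([b,a]))
E
```

```text
377 284 r12.6 [ 0.5137 -0.0821  0.072 ]
174 263 r12.5 [0.5471 0.3167 0.072 ]
169 315 r12.5 [0.4447 0.3193 0.072 ]
123 313 r12.7 [0.4478 0.4088 0.072 ]
219 311 r12.6 [0.4545 0.2235 0.072 ]
219 260 r12.3 [0.5543 0.2274 0.072 ]
296 241 r12.7 [0.5946 0.0783 0.072 ]
337 240 r13.4 [ 0.599  -0.0023  0.072 ]
[ 0.4654 -0.3233  0.1733] [ 3.0592 -0.7116  0.0113]
```

View pics/v3.png

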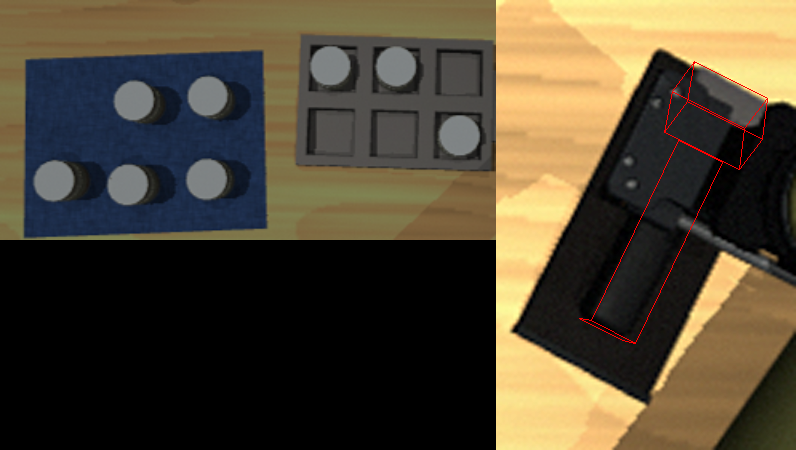

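The scanner lies on its rest and no jar has moved; spares sit at the measured spots on the mat.

>>> carry_out:
  steps:
    - [0,0,8,0.5,4,1,1]
    - [0,0,16,1,8,2,1]
    - [0,0,24,1.5,12,2,1]
    - [0,0,32,2,16,2,1]
    - [0,0,40,2.5,20,2,1]
    - [0,0,48,3,24,2,1]
    - [0,0,56,3.6,27,2,1]
    - [0,0,64,3.6,31,2,1]
    - [0,0,72,3.6,35,2,1]
    - [0,0,80,3.6,39,2,1]
    - [0,0,88,3.6,42,2,1]
    - [0,0,92,3.6,44,2,1]

```text
time: 13.45
position: [0.498, 0.1212, 0.188]
tool_rot: [-2.63, -1.717, 0.004]
ft_force: [-0.2, -0.7, -0.2]
grip_width: 0.999
grip_force: 0.0
```

>>> carry_out:
  steps:
    - [0,0,8,-1,3,0,1]
    - [0,0,16,-2,6,0,1]
    - [0,0,24.5,-4,9,-2,1]
    - [0,0,24.5,-4.6,10.5,-4,1]
    - [0,0,24.5,-4.6,10.5,-4,1]
    - [0,0,24.5,-4.6,10.5,-4,1]

```text
time: 14.05
position: [0.4532, 0.2222, 0.1489]
tool_rot: [2.215, 2.227, -0.004]
ft_force: [0.2, 0.0, 1.5]
grip_width: 1.0
grip_force: 0.0
```

>>> carry_out:
  steps:
    - [0,0,0,0.1,0.1,-3,0.9]
    - [0,0,0,0.1,0.1,-6.5,0.9]
    - [0,0,0,0.1,0.1,-9,0.9]
    - [0,0,0,0.1,0.1,-10.5,0.9]
    - [0,0,0,0.1,0.1,-10.5,0.9]
    - [0,0,0,0.1,0.1,-10.5,0.3]
    - [0,0,0,0.1,0.1,-10.5,0.3]
    - [0,0,0,0.1,0.1,-10.5,0.3]
    - [0,0,0,0.1,0.1,-10.5,0.3]
    - [0,0,0,0.1,0.1,-10.5,0.3]
    - [0,0,0,0.1,0.1,-10.5,0.3]
    - [0,0,0,0.1,0.1,-10.5,0.3]
  squeeze: 20

```text
time: 15.25
position: [0.4547, 0.2245, 0.0452]
tool_rot: [2.215, 2.228, 0.001]
ft_force: [-1.6, -0.1, 5.7]
grip_width: 0.571
grip_force: 20.0
```

>>> carry_out:
  steps:
    - [0,0,0,0,0,0,0.3]
    - [0,0,0,0,0,1,0.3]
    - [0,0,0,0,0,3,0.3]
    - [0,0,0,0,0,6,0.3]
    - [0,0,0,0,0,8,0.3]
    - [0,0,0,0,0,9,0.3]
    - [0,0,0,0,0,9,0.3]

```text
time: 15.95
position: [0.4552, 0.2248, 0.1359]
tool_rot: [2.215, 2.227, 0.004]
ft_force: [0.4, 0.1, -1.2]
grip_width: 0.568
grip_force: 20.0
```

>>> carry_out:
  steps:
    - [0,0,0,0.6,-1.4,0,0.3]
    - [0,0,0,1.8,-4.4,0,0.3]
    - [0,0,0,3.2,-8,0,0.3]
    - [0,0,0,4.6,-11.5,0,0.3]
    - [0,0,0,5.7,-14,0,0.3]
    - [0,0,0,6.1,-14.8,0,0.3]
    - [0,0,0,6.1,-14.8,0,0.3]
    - [0,0,0,6.1,-14.8,0,0.3]

```text
time: 16.75
position: [0.5146, 0.0778, 0.1338]
tool_rot: [-2.213, -2.228, 0.002]
ft_force: [1.0, 0.2, -1.2]
grip_width: 0.57
grip_force: 20.0
```

>>> carry_out:
  steps:
    - [0,0,0,0,0,-1.5,0.3]
    - [0,0,0,0,0,-3.5,0.3]
    - [0,0,0,0,0,-5,0.3]
    - [0,0,0,0,0,-6.5,0.3]
    - [0,0,0,0,0,-7.5,0.3]
    - [0,0,0,0,0,-8.2,0.3]
    - [0,0,0,0,0,-8.4,0.3]
    - [0,0,0,0,0,-8.4,0.3]

```text
time: 17.55
position: [0.5154, 0.0774, 0.0511]
tool_rot: [-2.214, -2.228, -0.001]
ft_force: [-1.2, 0.4, 1.9]
grip_width: 0.571
grip_force: 20.0
```

>>> carry_out:
  steps:
    - [0,0,0,0,0,0,0.7]
    - [0,0,0,0,0,0,0.7]
    - [0,0,0,0,0,0,0.7]
    - [0,0,0,0,0,0,0.7]
    - [0,0,0,0,0,1,0.7]
    - [0,0,0,0,0,3,0.7]
    - [0,0,0,0,0,6,0.8]
    - [0,0,0,0,0,9,0.9]
    - [0,0,0,1,3,9,0.9]
    - [0,0,0,2,7,9,0.9]
    - [0,0,0,3,11,9,0.9]
    - [0,0,0,3.9,14.9,9,0.9]

```text
time: 18.75
position: [0.555, 0.227, 0.1417]
tool_rot: [2.215, 2.227, 0.002]
ft_force: [1.5, -1.5, 0.2]
grip_width: 0.898
grip_force: 0.0
```

Run:
```python
from h import *
np.set_printoptions(precision=4,suppress=True)
jars('top4.png'); s=ctrl.get_state();print(s['position'],s['tool_rot'])
```

```text
337 241 r12.3 [ 0.5971 -0.003   0.072 ]
123 312 r12.7 [0.4484 0.4095 0.072 ]
297 241 r11.9 [0.5953 0.077  0.072 ]
377 283 r13.8 [ 0.5163 -0.082   0.072 ]
296 281 r13.0 [0.516 0.076 0.072]
[0.5548 0.2363 0.1413] [-2.2043 -2.2351 -0.009 ]
```

>>> carry_out:
  steps:
    - [0,0,0,0,0,0,0.9]
    - [0,0,0,0,0,0,0.9]
    - [0,0,0,0,0,0,0.9]

```text
time: 19.1
position: [0.5547, 0.2235, 0.1409]
tool_rot: [2.217, 2.225, -0.0]
ft_force: [0.1, 0.2, -0.1]
grip_width: 0.9
grip_force: 0.0
```

```bash
cat >> h.py <<'E'
def chk(fn,pts):
    a=load('side0')['pixels'].astype(float);im=shot('side',fn);b=im['pixels'].astype(float)
    for x,y in pts:
        P=[[x-.025,y,.0],[x+.025,y,.0],[x-.025,y,.06],[x+.025,y,.06],[x,y+.025,0]]
        q=proj(im,P);lo=q.min(0).astype(int)-3;hi=q.max(0).astype(int)+3
        d=np.abs(a-b)[lo[1]:hi[1],lo[0]:hi[0]].mean(2);print((x,y),'mean diff %.1f frac>30 %.2f'%(d.mean(),(d>30).mean()))
E
python3 - <<'E'
from h import *
chk('side4.png',[(.5545,.2272),(.5471,.317),(.4447,.319),(.448,.409),(.4545,.2235)]); s=ctrl.get_state();print(s['position'],s['tool_rot'])
E
```

```text
(0.5545, 0.2272) mean diff 11.4 frac>30 0.06
(0.5471, 0.317) mean diff 6.6 frac>30 0.00
(0.4447, 0.319) mean diff 8.6 frac>30 0.00
(0.448, 0.409) mean diff 6.9 frac>30 0.00
(0.4545, 0.2235) mean diff 24.0 frac>30 0.37
[0.5547006  0.22356806 0.14099163] [2.21769378e+00 2.22454575e+00 1.72135472e-04]
```

>>> carry_out:
  steps:
    - [0,0,0,0,0.35,-3,0.9]
    - [0,0,0,0,0.35,-6,0.9]
    - [0,0,0,0,0.35,-8.5,0.9]
    - [0,0,0,0,0.35,-9.6,0.9]
    - [0,0,0,0,0.35,-9.6,0.9]
    - [0,0,0,0,0.35,-9.6,0.3]
    - [0,0,0,0,0.35,-9.6,0.3]
    - [0,0,0,0,0.35,-9.6,0.3]
    - [0,0,0,0,0.35,-9.6,0.3]
    - [0,0,0,0,0.35,-9.6,0.3]
    - [0,0,0,0,0.35,-9.6,0.3]
    - [0,0,0,0,0.35,-9.6,0.3]

```text
time: 20.35
position: [0.5548, 0.229, 0.0452]
tool_rot: [2.215, 2.227, 0.001]
ft_force: [-1.6, -0.0, 4.5]
grip_width: 0.574
grip_force: 20.0
```

>>> carry_out:
  steps:
    - [0,0,0,0,0,0,0.3]
    - [0,0,0,0,0,1,0.3]
    - [0,0,0,0,0,3,0.3]
    - [0,0,0,0,0,6,0.3]
    - [0,0,0,0,0,9,0.3]
    - [0,0,0,0,0,10,0.3]
    - [0,0,0,0,0,10,0.3]
    - [0,0,0,0,0,10,0.3]

```text
time: 21.15
position: [0.5536, 0.2285, 0.1432]
tool_rot: [-2.215, -2.227, 0.003]
ft_force: [-0.0, -0.1, -1.3]
grip_width: 0.568
grip_force: 20.0
```

>>> carry_out:
  steps:
    - [0,0,0,-0.2,-1.2,0,0.3]
    - [0,0,0,-0.6,-3.8,0,0.3]
    - [0,0,0,-1.2,-7.5,0,0.3]
    - [0,0,0,-1.9,-11.5,0,0.3]
    - [0,0,0,-2.5,-15.5,0,0.3]
    - [0,0,0,-3.1,-19,0,0.3]
    - [0,0,0,-3.6,-21.7,0,0.3]
    - [0,0,0,-3.8,-22.9,0,0.3]
    - [0,0,0,-3.8,-23.1,0,0.3]
    - [0,0,0,-3.8,-23.1,0,0.3]
    - [0,0,0,-3.8,-23.1,0,0.3]
    - [0,0,0,-3.8,-23.1,0,0.3]

```text
time: 22.35
position: [0.5166, -0.0005, 0.1444]
tool_rot: [-2.212, -2.23, 0.0]
ft_force: [-0.4, -0.1, -0.3]
grip_width: 0.569
grip_force: 20.0
```

>>> carry_out:
  steps:
    - [0,0,0,0,0,-1.5,0.3]
    - [0,0,0,0,0,-3.5,0.3]
    - [0,0,0,0,0,-5.5,0.3]
    - [0,0,0,0,0,-7.2,0.3]
    - [0,0,0,0,0,-8.4,0.3]
    - [0,0,0,0,0,-9.1,0.3]
    - [0,0,0,0,0,-9.3,0.3]
    - [0,0,0,0,0,-9.3,0.3]

```text
time: 23.15
position: [0.5169, -0.002, 0.052]
tool_rot: [2.215, 2.228, 0.001]
ft_force: [1.3, -0.4, -0.2]
grip_width: 0.57
grip_force: 20.0
```

>>> carry_out:
  steps:
    - [0,0,0,0,0,-0.1,0.7]
    - [0,0,0,0,0,-0.1,0.7]
    - [0,0,0,0,0,-0.1,0.7]
    - [0,0,0,0,0,-0.1,0.7]
    - [0,0,0,0,0,1,0.7]
    - [0,0,0,0,0,3,0.7]
    - [0,0,0,0,0,6,0.8]
    - [0,0,0,0,0,9,0.9]
    - [0,0,0,0.2,2,9.5,0.9]
    - [0,0,0,0.6,6,9.5,0.9]
    - [0,0,0,1,10,9.5,0.9]
    - [0,0,0,1.4,14,9.5,0.9]

```text
time: 24.35
position: [0.5308, 0.1392, 0.1479]
tool_rot: [2.216, 2.226, 0.003]
ft_force: [0.6, -0.2, -0.7]
grip_width: 0.9
grip_force: 0.0
```

>>> carry_out:
  steps:
    - [0,0,0,0.4,4,0,0.9]
    - [0,0,0,0.8,8,0,0.9]
    - [0,0,0,1.2,12,0,0.9]
    - [0,0,0,1.4,15,0,0.9]
    - [0,0,0,1.5,17,0,0.9]
    - [0,0,0,1.6,17.9,0,0.9]
    - [0,0,0,1.6,17.9,0,0.9]
    - [0,0,0,1.6,17.9,0,0.9]
    - [0,0,0,1.6,17.9,0,0.9]

```text
time: 25.25
position: [0.5471, 0.3145, 0.1468]
tool_rot: [2.218, 2.224, -0.001]
ft_force: [-0.5, -0.4, -0.3]
grip_width: 0.901
grip_force: 0.0
```

Run:
```python
from h import *
np.set_printoptions(precision=4,suppress=True)
jars('top5.png')
chk('side5.png',[(.5545,.2272),(.5471,.317),(.4447,.319),(.448,.409),(.4545,.2235)]); s=ctrl.get_state();print(s['position'],s['tool_rot'])
```

```text
377 284 r12.6 [ 0.5137 -0.0821  0.072 ]
295 281 r12.7 [0.5172 0.0773 0.072 ]
337 241 r12.7 [ 0.5977 -0.003   0.072 ]
296 241 r12.7 [0.5946 0.0783 0.072 ]
337 280 r13.1 [ 0.5197 -0.0033  0.072 ]
(0.5545, 0.2272) mean diff 32.4 frac>30 0.39
(0.5471, 0.317) mean diff 9.3 frac>30 0.01
(0.4447, 0.319) mean diff 13.3 frac>30 0.03
(0.448, 0.409) mean diff 10.5 frac>30 0.00
(0.4545, 0.2235) mean diff 29.0 frac>30 0.35
[0.5469 0.3151 0.1468] [ 2.2177  2.2247 -0.    ]
```

Both placed jars are centred, s2 is in place. Picking it.

>>> carry_out:
  steps:
    - [0,0,0,0,0.2,-3,0.9]
    - [0,0,0,0,0.2,-6.5,0.9]
    - [0,0,0,0,0.2,-9,0.9]
    - [0,0,0,0,0.2,-10.2,0.9]
    - [0,0,0,0,0.2,-10.2,0.9]
    - [0,0,0,0,0.2,-10.2,0.3]
    - [0,0,0,0,0.2,-10.2,0.3]
    - [0,0,0,0,0.2,-10.2,0.3]
    - [0,0,0,0,0.2,-10.2,0.3]
    - [0,0,0,0,0.2,-10.2,0.3]
    - [0,0,0,0,0.2,-10.2,0.3]
    - [0,0,0,0,0.2,-10.2,0.3]

```text
time: 26.55
position: [0.5468, 0.3191, 0.0454]
tool_rot: [2.215, 2.228, 0.002]
ft_force: [-2.0, -0.4, 4.3]
grip_width: 0.573
grip_force: 20.0
```

>>> carry_out:
  steps:
    - [0,0,0,0,0,0,0.3]
    - [0,0,0,0,0,1,0.3]
    - [0,0,0,0,0,3,0.3]
    - [0,0,0,0,0,6,0.3]
    - [0,0,0,0,0,9,0.3]
    - [0,0,0,0,0,11,0.3]
    - [0,0,0,0,0,12,0.3]
    - [0,0,0,0,0,12,0.3]

```text
time: 27.35
position: [0.5471, 0.3191, 0.1659]
tool_rot: [2.215, 2.227, 0.004]
ft_force: [0.2, -0.2, -1.7]
grip_width: 0.57
grip_force: 20.0
```

>>> carry_out:
  steps:
    - [0,0,0,0.2,-1.5,0,0.3]
    - [0,0,0,0.5,-4.5,0,0.3]
    - [0,0,0,1,-8.5,0,0.3]
    - [0,0,0,1.5,-12.5,0,0.3]
    - [0,0,0,2,-16.5,0,0.3]
    - [0,0,0,2.5,-20.5,0,0.3]
    - [0,0,0,3,-24.5,0,0.3]
    - [0,0,0,3.5,-28.5,0,0.3]
    - [0,0,0,4,-32.5,0,0.3]
    - [0,0,0,4.4,-36.5,0,0.3]
    - [0,0,0,4.7,-39.2,0,0.3]
    - [0,0,0,4.8,-40.1,0,0.3]

```text
time: 28.55
position: [0.5924, -0.0882, 0.1631]
tool_rot: [-2.223, -2.22, 0.006]
ft_force: [-0.2, 0.8, -0.7]
grip_width: 0.567
grip_force: 20.0
```

>>> carry_out:
  steps:
    - [0,0,0,0,0,0,0.3]
    - [0,0,0,0,0,0,0.3]
    - [0,0,0,0,0,0,0.3]
    - [0,0,0,0,0,0,0.3]
    - [0,0,0,0,0,-2,0.3]
    - [0,0,0,0,0,-4,0.3]
    - [0,0,0,0,0,-5,0.3]
    - [0,0,0,0,0,-5,0.3]
    - [0,0,0,0,0,-5,0.3]

```text
time: 29.45
position: [0.5948, -0.0819, 0.1151]
tool_rot: [2.214, 2.228, 0.001]
ft_force: [-0.5, -0.6, -0.7]
grip_width: 0.569
grip_force: 20.0
```

>>> carry_out:
  steps:
    - [0,0,0,0,0,-1.5,0.3]
    - [0,0,0,0,0,-3,0.3]
    - [0,0,0,0,0,-4.5,0.3]
    - [0,0,0,0,0,-5.7,0.3]
    - [0,0,0,0,0,-6.3,0.3]
    - [0,0,0,0,0,-6.4,0.3]
    - [0,0,0,0,0,-6.4,0.3]
    - [0,0,0,0,0,-6.4,0.7]
    - [0,0,0,0,0,-6.4,0.7]
    - [0,0,0,0,0,-6.4,0.7]
    - [0,0,0,0,0,-6.4,0.7]
    - [0,0,0,0,0,-6.4,0.7]

```text
time: 30.65
position: [0.5945, -0.0822, 0.0505]
tool_rot: [2.215, 2.227, 0.0]
ft_force: [0.2, -0.6, -0.4]
grip_width: 0.701
grip_force: 0.0
```

>>> carry_out:
  steps:
    - [0,0,0,0,0,1,0.7]
    - [0,0,0,0,0,3,0.7]
    - [0,0,0,0,0,6,0.7]
    - [0,0,0,0,0,10,0.9]
    - [0,0,-8,-1,-3,12,1]
    - [0,0,-16,-2,-6,12,1]
    - [0,0,-24,-4,-9,12,1]
    - [0,0,-32,-6,-12,12,1]
    - [0,0,-40,-8,-15,12,1]
    - [0,0,-48,-10,-18,12,1]
    - [0,0,-56,-11,-20,12,1]
    - [0,0,-60,-12,-22,12,1]

```text
time: 31.85
position: [0.4739, -0.3035, 0.1715]
tool_rot: [3.034, 0.815, 0.002]
ft_force: [-0.1, 0.4, -0.3]
grip_width: 1.003
grip_force: 0.0
```

Run:
```python
from h import *
np.set_printoptions(precision=4,suppress=True)
jars('top6.png'); s=ctrl.get_state();print(s['position'],s['tool_rot'])
im=load('top6');cv2.imwrite('pics/v6.png',im['pixels'][200:400,80:560,::-1].repeat(1,0))
```

```text
379 243 r12.3 [ 0.5949 -0.0844  0.072 ]
170 315 r12.6 [0.4453 0.3187 0.072 ]
337 241 r12.3 [ 0.5971 -0.003   0.072 ]
296 241 r12.3 [0.5952 0.0783 0.072 ]
123 313 r12.5 [0.4471 0.4087 0.072 ]
377 284 r12.7 [ 0.5137 -0.0827  0.072 ]
336 281 r12.3 [ 0.5184 -0.0027  0.072 ]
295 280 r13.1 [0.5179 0.078  0.072 ]
[ 0.4715 -0.3076  0.1716] [ 3.0337  0.8053 -0.0006]
```

View pics/v6.png

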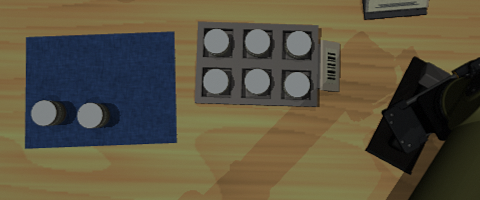

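All six pockets are filled (lids at crop (216,41) to (298,82)), two spares remain standing on the mat, and the scanner is under the arm on its rest.

>>> carry_out:
  steps:
    - [0,0,-8,-0.2,-0.4,0,1]
    - [0,0,-16,-0.4,-0.8,0,1]
    - [0,0,-24,-0.6,-1.2,0,1]
    - [0,0,-32,-0.8,-1.6,0,1]
    - [0,0,-40,-1,-1.8,-1,1]
    - [0,0,-48,-1,-2,-3,1]
    - [0,0,-55.8,-1,-2,-4,1]
    - [0,0,-55.8,-1,-2,-4,1]
    - [0,0,-55.8,-1,-2,-4,1]
    - [0,0,-55.8,-1,-2,-4,1]

```text
time: 32.9
position: [0.4651, -0.3223, 0.1314]
tool_rot: [3.065, -0.688, 0.002]
ft_force: [-0.2, 0.7, 1.0]
grip_width: 1.001
grip_force: 0.0
```

>>> carry_out:
  steps:
    - [0,0,-0.8,-0.1,0,-3,1]
    - [0,0,-0.8,-0.1,0,-6,1]
    - [0,0,-0.8,-0.1,0,-9,1]
    - [0,0,-0.8,-0.1,0,-10.5,1]
    - [0,0,-0.8,-0.1,0,-11.2,1]
    - [0,0,-0.8,-0.1,0,-11.2,1]
    - [0,0,-0.8,-0.1,0,-11.2,0]
    - [0,0,-0.8,-0.1,0,-11.2,0]
    - [0,0,-0.8,-0.1,0,-11.2,0]
    - [0,0,-0.8,-0.1,0,-11.2,0]
    - [0,0,-0.8,-0.1,0,-11.2,0]
    - [0,0,-0.8,-0.1,0,-11.2,0]
  squeeze: 30

```text
time: 34.1
position: [0.4635, -0.3222, 0.0187]
tool_rot: [3.059, -0.714, 0.0]
ft_force: [0.1, 0.2, -0.3]
grip_width: 0.54
grip_force: 0.0
```

>>> carry_out:
  steps:
    - [0,0,0,0,0,0,0]
    - [0,0,0,0,0,0,0]
    - [0,0,0,0,0,0,0]
    - [0,0,0,0,0,0,0]
    - [0,0,0,0,0,0,0]
    - [0,0,0,0,0,0,0]

```text
time: 34.7
position: [0.4634, -0.3221, 0.0186]
tool_rot: [-3.059, 0.714, 0.0]
ft_force: [0.4, 0.7, -0.0]
grip_width: 0.368
grip_force: 29.6
```

>>> carry_out:
  steps:
    - [0,0,0,0,0,1,0]
    - [0,0,0,0,0,2.5,0]
    - [0,0,0,0,0,4.5,0]
    - [0,0,0,0,0,7,0]
    - [0,0,0,0,0,9,0]
    - [0,0,0,0,0,10.5,0]
    - [0,0,0,0,0,11,0]
    - [0,0,0,0,0,11,0]

```text
time: 35.5
position: [0.4638, -0.3223, 0.1293]
tool_rot: [-3.059, 0.714, -0.002]
ft_force: [-0.7, -0.1, -2.9]
grip_width: 0.369
grip_force: 29.6
```

>>> carry_out:
  steps:
    - [0,0,2,0,0,0,0]
    - [0,0,6,0.2,0,0,0]
    - [0,0,11,0.5,0,0,0]
    - [0,0,17,1,0,0,0]
    - [0,0,23,1.5,0,0,0]
    - [0,0,29,2,0,0,0]
    - [0,0,35,2.5,0,0,0]
    - [0,0,41,3,0,0,0]
    - [0,0,47,3.5,0,0,0]
    - [0,0,53,4,0,0,0]
    - [0,0,57,4.5,0,0,0]
    - [0,0,60,5,0,0,0]

```text
time: 36.7
position: [0.5128, -0.3217, 0.127]
tool_rot: [-3.004, -0.914, 0.003]
ft_force: [0.0, -0.7, -2.9]
grip_width: 0.367
grip_force: 29.6
```

>>> carry_out:
  steps:
    - [0,0,4,0.3,0,0,0]
    - [0,0,9,0.6,0,0,0]
    - [0,0,15,1,0.2,-0.5,0]
    - [0,0,21,1.5,0.4,-1,0]
    - [0,0,27,2,0.6,-1.5,0]
    - [0,0,33,2.5,0.8,-2,0]
    - [0,0,39,3,1,-2.5,0]
    - [0,0,45,3.5,1.3,-3,0]
    - [0,0,50,4,1.6,-3.7,0]
    - [0,0,54,4.2,1.7,-4.3,0]
    - [0,0,56,4.2,1.7,-4.6,0]
    - [0,0,56,4.2,1.7,-4.6,0]

```text
time: 37.9
position: [0.5542, -0.3045, 0.0803]
tool_rot: [-2.224, -2.214, 0.002]
ft_force: [0.0, -0.8, -2.9]
grip_width: 0.372
grip_force: 29.6
```

>>> carry_out:
  steps:
    - [0,0,0,0,0,0,0]
    - [0,0,0,0,0,0,0]

```text
time: 38.1
position: [0.5552, -0.3053, 0.0823]
tool_rot: [-2.228, -2.215, 0.001]
ft_force: [-0.6, 0.0, -1.5]
grip_width: 0.366
grip_force: 29.6
```

Run:
```python
from h import *
np.set_printoptions(precision=4,suppress=True)
s=ctrl.get_state();p=s['position'];r=R.from_rotvec(s['tool_rot']).as_matrix()
M=R.from_matrix(np.c_[np.cross(-r[:,1],-r[:,2]),-r[:,1],-r[:,2]])
y=np.arctan2(M.as_matrix()[1,0],M.as_matrix()[0,0])
o=p+M.apply([.003,0,0])+np.array([0,0,-.0086]); w=o+M.apply([.0915,0,.0175]); d=M.apply([1,0,-1])/2**.5
L=np.array([.555,-.1545,.036]);v=L-w;print(p,y,'along',v@d,'y',v@M.apply([0,1,0]),'x',v@M.apply([1,0,1])/2**.5)
x=shot('top','top7.png');z=shot('side','side7.png')
S=scn(o[0],o[1],y,o[2])
a=overlay(x,S,(370,200,550,340),2.2);b=overlay(z,S,(280,110,430,270),2.5)
h=max(a.shape[0],b.shape[0]);f=lambda q:cv2.copyMakeBorder(q,0,h-q.shape[0],0,0,cv2.BORDER_CONSTANT)
cv2.imwrite('pics/g7.png',np.hstack([f(a),f(b)]))
```

```text
[ 0.5552 -0.3053  0.0823] 1.5649028603644175 along 0.07883652722245998 y 0.0010912290391215341 x 0.0007773079580595335
```

View pics/g7.png

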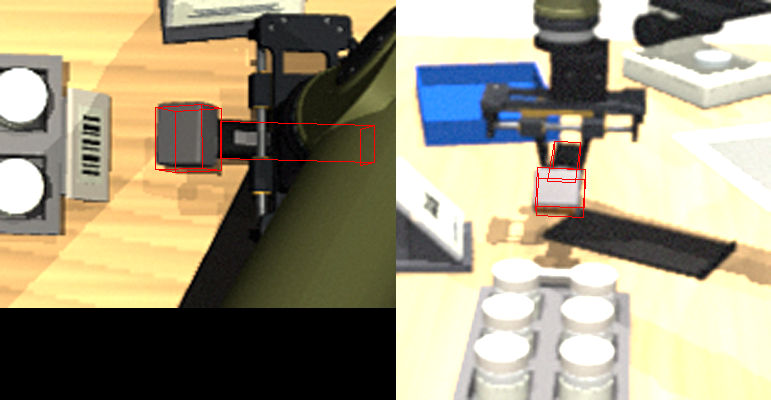

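The model fits to within about 2 mm in both views; the sight line meets the rack label at 79 mm, nearly centred. Holding, then going back.

>>> carry_out:
  steps:
    - [0,0,0,0,0,0,0]
    - [0,0,0,0,0,0,0]
    - [0,0,0,0,0,0,0]
    - [0,0,0,0,0,0,0]
    - [0,0,0,0,0,0,0]
    - [0,0,0,0,0,0,0]
    - [0,0,0,0,0,0,0]
    - [0,0,0,0,0,0,0]
    - [0,0,0,0,0,0,0]
    - [0,0,0,0,0,0,0]
    - [0,0,0,0,0,0,0]
    - [0,0,0,0,0,0,0]

```text
time: 39.4
position: [0.5555, -0.3052, 0.0826]
tool_rot: [2.227, 2.216, 0.0]
ft_force: [-0.4, 0.6, -2.9]
grip_width: 0.365
grip_force: 29.6
```

>>> carry_out:
  steps:
    - [0,0,0,0,0,0,0]
    - [0,0,0,0,0,0,0]
    - [0,0,0,0,0,0,0]
    - [0,0,0,0,0,0,0]
    - [0,0,0,0,0,0,0]
    - [0,0,0,0,0,0,0]
    - [0,0,0,0,0,0,0]
    - [0,0,0,0,0,0,0]
    - [0,0,0,0,0,0,0]
    - [0,0,0,0,0,0,0]
    - [0,0,0,0,0,0,0]
    - [0,0,0,0,0,0,0]

```text
time: 40.6
position: [0.5555, -0.3051, 0.0826]
tool_rot: [2.227, 2.216, 0.0]
ft_force: [-0.1, -1.1, -2.8]
grip_width: 0.367
grip_force: 29.6
```

>>> carry_out:
  steps:
    - [0,0,-2,-0.2,-0.2,0.5,0]
    - [0,0,-6,-0.5,-0.4,1.3,0]
    - [0,0,-11,-1,-0.6,2,0]
    - [0,0,-17,-1.5,-0.8,2.8,0]
    - [0,0,-23,-2,-1,3.5,0]
    - [0,0,-29,-2.5,-1.2,4,0]
    - [0,0,-35,-3,-1.4,4.6,0]
    - [0,0,-41,-3.5,-1.6,4.6,0]
    - [0,0,-47,-4,-1.7,4.6,0]
    - [0,0,-53,-4.5,-1.7,4.6,0]
    - [0,0,-57,-4.8,-1.7,4.6,0]
    - [0,0,-60,-5,-1.7,4.6,0]

```text
time: 41.8
position: [0.5051, -0.3222, 0.1287]
tool_rot: [-3.038, -0.801, 0.0]
ft_force: [0.2, 0.6, -2.8]
grip_width: 0.368
grip_force: 29.6
```

>>> carry_out:
  steps:
    - [0,0,-4,-0.3,0,0,0]
    - [0,0,-9,-0.7,0,0,0]
    - [0,0,-15,-1.2,0,0,0]
    - [0,0,-21,-1.7,0,0,0]
    - [0,0,-27,-2.2,0,0,0]
    - [0,0,-33,-2.7,0,0,0]
    - [0,0,-39,-3.2,0,0,0]
    - [0,0,-45,-3.7,0,0,0]
    - [0,0,-50,-4,0,0,0]
    - [0,0,-54,-4.3,0,0,0]
    - [0,0,-56.2,-4.3,0,0,0]
    - [0,0,-56.2,-4.3,0,0,0]

```text
time: 43.0
position: [0.4624, -0.3221, 0.1287]
tool_rot: [-3.058, 0.72, -0.0]
ft_force: [0.8, 0.2, -2.2]
grip_width: 0.366
grip_force: 29.6
```

>>> carry_out:
  steps:
    - [0,0,0,0,0,0,0]
    - [0,0,0,0,0,0,0]

```text
time: 43.2
position: [0.4626, -0.3221, 0.1286]
tool_rot: [-3.058, 0.718, -0.0]
ft_force: [0.3, -0.6, -1.7]
grip_width: 0.364
grip_force: 29.6
```

Position and heading are right for the rest; lowering and releasing.

>>> carry_out:
  steps:
    - [0,0,0,-0.1,0,-2,0]
    - [0,0,0,-0.1,0,-5,0]
    - [0,0,0,-0.1,0,-7.5,0]
    - [0,0,0,-0.1,0,-9.3,0]
    - [0,0,0,-0.1,0,-10.3,0]
    - [0,0,0,-0.1,0,-10.8,0]
    - [0,0,0,-0.1,0,-10.9,0]
    - [0,0,0,-0.1,0,-11,0]
    - [0,0,0,-0.1,0,-11,0.7]
    - [0,0,0,-0.1,0,-11,0.7]
    - [0,0,0,-0.1,0,-11,0.7]
    - [0,0,0,-0.1,0,-11,0.7]

```text
time: 44.4
position: [0.4619, -0.3224, 0.0191]
tool_rot: [3.058, -0.72, 0.001]
ft_force: [-0.7, -0.0, 0.7]
grip_width: 0.636
grip_force: 0.0
```

>>> carry_out:
  steps:
    - [0,0,0,0,0,0,1]
    - [0,0,0,0,0,0,1]
    - [0,0,0,0,0,2,1]
    - [0,0,0,0,0,5,1]
    - [0,0,0,0,0,9,1]
    - [0,0,0,0,0,13,1]
    - [0,0,0,0,4,15,1]
    - [0,0,0,0,8,15,1]
    - [0,0,0,0,12,15,1]
    - [0,0,0,0,16,15,1]
    - [0,0,0,0,18,15,1]
    - [0,0,0,0,18,15,1]

```text
time: 45.6
position: [0.4617, -0.1383, 0.1685]
tool_rot: [-3.058, 0.709, 0.0]
ft_force: [-0.9, -0.0, 0.3]
grip_width: 1.003
grip_force: 0.0
```

Run:
```python
from h import *
np.set_printoptions(precision=4,suppress=True)
jars('top8.png')
im=load('top8');a=overlay(im,scn(.4645,-.3235,-.46),(90,200,550,390),1.7)
cv2.imwrite('pics/v8.png',a)
```

```text
337 281 r12.6 [ 0.5184 -0.004   0.072 ]
376 244 r12.5 [ 0.5922 -0.0798  0.072 ]
295 281 r12.6 [0.5172 0.0773 0.072 ]
169 315 r12.7 [0.4453 0.3194 0.072 ]
123 312 r12.8 [0.4484 0.4088 0.072 ]
296 241 r12.3 [0.5953 0.0776 0.072 ]
338 241 r11.9 [ 0.5964 -0.0043  0.072 ]
```

View pics/v8.png

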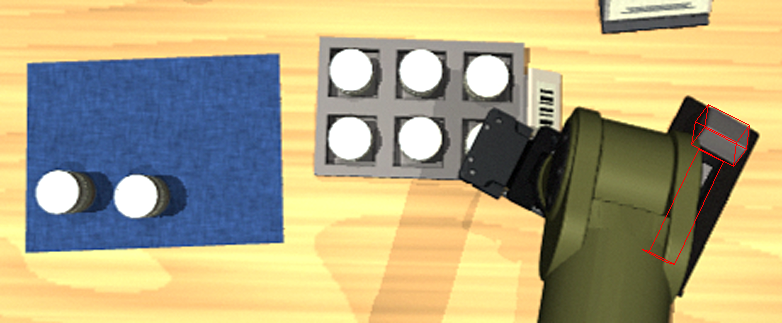

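The scanner's head coincides with the outline of the target pose on the rest, all six pockets hold upright jars, and the two leftover spares stand on the mat. Handing in.

>>> carry_out:
  steps:
    - [0,0,0,0,0,2,1]
    - [0,0,0,0,0,3,1]
    - [0,0,0,0,0,3,1]
    - [0,0,0,0,0,3,1]
    - [0,0,0,0,0,3,1]

```text
time: 46.15
position: [0.4609, -0.1426, 0.1979]
tool_rot: [3.057, -0.721, -0.002]
ft_force: [-0.5, -0.0, 0.4]
grip_width: 1.002
grip_force: 0.0
```

```bash
python3 -c "
from bench import ctrl
print(ctrl.close_job())"
```

```text
the job is handed in; nothing more can be done
None
```

The job is handed in, with no verdict returned: both labels were scanned, all six rack pockets hold upright jars, the two leftover spares stand on the mat, and the scanner is back flat on its rest.

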